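# Open a push-and-turn tablet bottle in the one-handed holder

### The arm

A 6-joint arm with a two-finger parallel gripper is mounted at the origin on a cart in front of the work surface, level with it; the furniture and walls round the work are solid. World frame = base frame: x ahead of the robot, y to its left, z up, the work surface at z = 0. Lengths are in m, angles in rad, forces in N, time in s.
With the tool pointing down it reaches from about 0.3 to 0.875 m from the base axis. Payload 6.4 kg.
Tool frame: the origin (TCP) lies on the centre line of the jaws, within the pads' length; the fingertips stand 25 mm ahead of it and the grasp point (between the pads) lies 6 mm ahead of it (ctrl.tip_reach is the distance from the TCP to the fingertips, in m); z points along the fingers, y is the line along which they close (so a half turn about z gives the same grasp; the last joint's range is limited). The gripper opens to 85 mm and grips with 20 to 120 N. Pads are 22 mm wide; open, the fingers measure 114 mm over their backs; the gripper's body (76 mm by 85 mm) begins 54 mm behind the grasp point. The pads swing forward as they close: fully open they stand 13 mm farther back than shut.
Start: joints at [-1.446, 0.181, 1.607, -0, 1.354, -0.206], TCP at [0.187, -0.544, 0.256] pointing down, gripper open.
Joint ranges: [-2.99, 2.99], [-0.89, 2.07], [0.3, 2.58], [-1.14, 4.28], [0, 2.63], [-3.12, 3.12]. Speed limits (rad/s): [2.57, 2.57, 3.01, 3.14, 3.14, 3.14].

### API

Orientations are given as a unit quaternion [w, x, y, z].
In Python, from bench import ctrl gives the robot as it stands.
- The arm moves only by the tool servo_tool, never from a script. Its argument "motion" is a list that holds one entry, the list of rows, each a list of 5 numbers: the shift along the tool's x, y, z in cm, then the turn about the tool's z in degrees, then the closure, from -1 (fully open) to 1 (shut). In form: [[[dx, dy, dz, twist, claw], ...]]. A call has 1 to 5 rows; each row is the pose to reach, as a shift and turn from the pose commanded when the call began, along the tool's axes at that moment; what a row does not reach only later rows make up. A row lasts 1/10 s, in which the tool goes at most 50 mm and 8.59 degrees, less where a joint would pass 70% of its speed; a pose out of reach is approached as far as the arm can. A call with a gripper value outside its range is refused whole. The fingers move at their own pace and stop on an object; the grip force is fixed at half the most. Time passes only in rows, so rows that repeat a pose let the fingers close. It gives the time, the measured TCP pose, the force, the opening and the grip force at its end, in the units of the state.
- ctrl.get_obs(): the state, without advancing time (a new reading comes with each control period).
- ctrl.camera(name): name is "scene" or "top" or "wrist"; returns a dict with "pixels" (420x560x3 uint8, red, green, blue), "depth" (420x560 float32, m along the optical axis (not along the pixel's ray), 0 where there is no reading), "fx", "fy", "cx", "cy" (pixels), "R" (3x3) and "t" (3): a world point X has camera coordinates R X + t; the wrist camera has in their place "hand_eye" (4x4, takes a point from camera to tool coordinates, whose origin is the TCP and whose axes are the flange's). Camera axes: x right, y down, z forward; pixel columns grow to the right and rows downward; lengths in m; the calibration is good to about 2 mm. A picture is of the moment at which its call begins: read the wrist's pose just before it.
- ctrl.hand_in(): hands the job in; it is judged then, once.
The state is a dict: "time_s": time; "q": joint angles; "dq": joint speeds; "joint_efforts": joint torques, N m; "eef_pos": TCP position; "eef_rot": TCP orientation; "wrist_force": force on the tool from outside, world axes, zero at the start; "torque": the same for the moment, N m; "opening": opening from 0.0 (shut) to 1.0 (fully open); "grasp_force": force on a finger pad.
Only numpy, scipy, OpenCV 4.12 (cv2) and the standard library are available. Lean on these libraries where they do the work, as an engineer would, in place of code of your own. Each camera call takes 0.05 s, during which the arm holds its last target. There are 200 camera calls.

### The job

Stand the square amber tablet bottle fully down in the square socket of the bottle holder, so that it cannot turn. Then press its white safety cap down and, keeping it pressed, turn it anticlockwise about a sixth of a turn, out of its lock, lift it straight off, and finish while still holding the cap level in the gripper, about 5 cm clear above the open bottle, which stays seated in the holder. Leave the vials, the medicine cups and the antiseptic bottle where they stand.

Things in the scene. Friction and masses are not known exactly. Their poses are not given: they have to be found in the camera images.
- holder: Bottle holder, fixed: dark 96 mm square suction base 8 mm thick (red release tab on its -x side), on it a blue square socket: inside 57.6 mm square in its lowest 9 mm, flared above to about 66 mm at the rim, 25 mm above the worktop; outside 77 mm square. Origin: centre of the underside, on the worktop. x and y are square to the socket's sides.
- holder_seat (a point): Centre of the socket's floor, 8 mm above the worktop; a seated bottle's underside lies here. Axes as the holder's.
- bottle: Square amber tablet bottle, white label with teal band, full, 0.2 to 0.35 kg, loose. Body 54 mm square (upright edges rounded 6 mm), 51 mm high, low shoulder to 53 mm, round neck 35 mm wide; 81 mm high with the cap on. Origin: centre of the underside; x and y square to its flats. Fits the socket in any quarter turn. Outside the holder it would turn with the cap.
- bottle_grip (a point): Point on the bottle's axis 46 mm above its underside: a grasp here from above, across two facing flats (54 mm), leaves the cap between the fingers, its top 35 mm above this point. Axes as the bottle's.
- bottle_mouth (a point): Centre of the bottle's mouth (rim of the neck), 70 mm above the bottle's underside.
- cap: White ribbed push-and-turn cap, 52 mm wide, 21 mm high, 35 g, a separate body; arrows on its top point anticlockwise, the way it opens. Origin: centre of its lower edge, z up through its top. Locked on the bottle, the origin is 60 mm above the bottle's underside and its x lies along the bottle's x (5 degrees of play).
- cap_liner (a joint): Sprung liner disc in the cap, bearing on the bottle's rim: 0 at rest, 0.006 m fully pressed (hard stop), -0.002 when the cap is off. Spring 6.3 N at rest, 11.7 N fully pressed. Three lugs lock the cap until it is pressed 4 mm; then, turned anticlockwise seen from above, they are free from 36 degrees on (a stop at 84; 60 is right) and it lifts straight off.
- med_cups: Stack of clear medicine cups, 41 mm wide, 44 mm high, loose; origin: centre of the underside. Leave alone.
- vial_red: Small glass vial with a red cap, 21 mm wide, 44 mm high, loose; origin: centre of the underside. Leave alone.
- vial_blue: Small glass vial with a blue cap, 24 mm wide, 51 mm high, loose; origin: centre of the underside. Leave alone.
- vial_green: Small glass vial with a green cap, 26 mm wide, 39 mm high, loose; origin: centre of the underside. Leave alone.
- antiseptic: Small clear antiseptic bottle with a red cap, 42 mm wide, 88 mm high, loose; origin: centre of the underside. Leave alone.
Not all that is in view belongs to the job. Of the things shaped like the cap, the white one is meant.

How it is judged:
On the way, in this order (a step that is already met when the one before it is completed fails the run):
1. the bottle stands fully down in the socket, cap still locked on (horizontal distance between bottle and holder_seat below 0.006 m and z of bottle in the frame of holder_seat below 0.004 m and angle between bottle's own z axis and vertical below 0.08 rad and angle between the x axis of cap and the x axis of bottle, either way round below 0.25 rad and z of cap in the frame of bottle between 0.05 and 0.065 m), for 0.2 s.
2. with the bottle seated, the cap is pressed down 3 mm or more and turned 20 degrees or more, past its lock (horizontal distance between bottle and holder_seat below 0.006 m and z of bottle in the frame of holder_seat below 0.004 m and angle between bottle's own z axis and vertical below 0.08 rad and angle between the x axis of cap and the x axis of bottle, either way round above 0.35 rad and z of cap in the frame of bottle between 0.05 and 0.057 m), for 0.02 s.
At the end, for the whole second after the job is handed in: The bottle stands in the socket (4 mm of floor, 6 mm of centre, 0.08 rad upright); the fingers alone hold the cap still (over 1 N), level within 0.3 rad, its lower edge 30 to 120 mm above the mouth, within 30 mm of the mouth's axis, not touching the bottle (horizontal distance between bottle and holder_seat below 0.006 m and z of bottle in the frame of holder_seat below 0.004 m and angle between bottle's own z axis and vertical below 0.08 rad and horizontal distance between cap and bottle_mouth below 0.03 m and z of cap in the frame of bottle_mouth between 0.03 and 0.12 m and angle between cap's own z axis and vertical below 0.3 rad and contact force between the fingers and cap above 1 N and contact force between cap and bottle below 0.05 N and contact force between the arm and bottle below 0.5 N and linear speed of cap below 0.02 m/s); the arm keeps its last pose, push and grip.
It fails at once if the bottle is knocked over (angle between bottle's own z axis and vertical above 0.7 rad).
It fails at once if a vial is moved more than 25 mm (distance of any of vial_red, vial_blue, vial_green from where it was at the start of the episode above 0.025 m).
It fails at once if the medicine cups are moved more than 25 mm (distance of med_cups from where it was at the start of the episode above 0.025 m).
It fails at once if the antiseptic bottle is moved more than 25 mm (distance of antiseptic from where it was at the start of the episode above 0.025 m).
It also fails if it takes over 51 s, if anything falls off the work surface, if the arm or the gripper's body presses on something with over 40 N, if the wrist force passes 120 N, or if a joint passes its speed limit or range.

## Working session

There is one attempt and no reset: what is moved stays moved. The work goes in short steps, Python scripts to look and compute and a tool call to move; the robot and the scene stay as the last step left them, time stands still between calls to the robot, and variables do not carry over. Pictures are saved under pics/ and viewed, at most 10 in all, crops included, and the job is handed in when it is done.

Besides the shell and the picture viewer there is one more tool, called after "Request:" in YAML: its name, and indented under it one key for each argument. servo_tool: Moves the arm, as the interface text tells. Its arguments: {"type":"object","properties":{"motion":{"type":"array"}},"required":["motion"]}

```bash
mkdir -p pics; ls
python3 - <<'E'
from bench import ctrl
import cv2,numpy as np,pickle
d={}
for n in ["top","scene"]:
    c=ctrl.camera(n); d[n]=c
    cv2.imwrite(f"pics/{n}0.png",c["pixels"][:,:,::-1])
pickle.dump(d,open("c0.pkl","wb"))
o=ctrl.get_obs();print(o)
E
```

```text
pics
{'time_s': 0.1, 'q': array([-1.44633365e+00,  1.81483158e-01,  1.60793187e+00,  3.54941681e-05,
        1.35378634e+00, -2.06307811e-01]), 'dq': array([ 0.00112586, -0.00034616, -0.00168484,  0.00031472,  0.00083925,
       -0.00026838]), 'joint_efforts': array([ 2.17313159e-04, -4.45879269e+01, -3.52239418e+01, -3.75064301e-04,
        4.10824228e-03,  1.97744788e-05]), 'eef_pos': array([ 0.18670713, -0.54335276,  0.25545345]), 'eef_rot': array([-8.02976924e-04,  9.86355317e-01,  1.64628495e-01,  5.02205085e-05]), 'wrist_force': array([-0.67012982, -0.21674809, -1.20716764]), 'torque': array([ 0.03167583, -0.00211662, -0.01699695]), 'grasp_force': 0.0, 'opening': 1.0013947131209147}
```

View pics/top0.png

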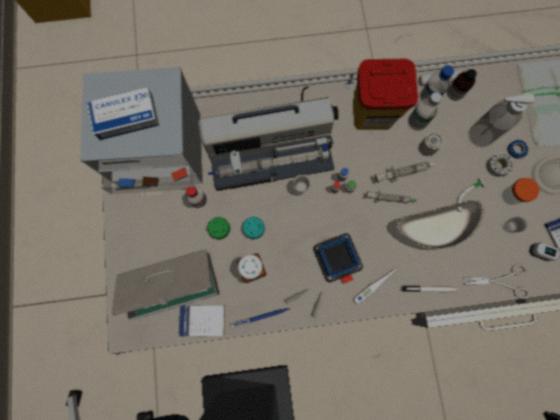

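View pics/scene0.png

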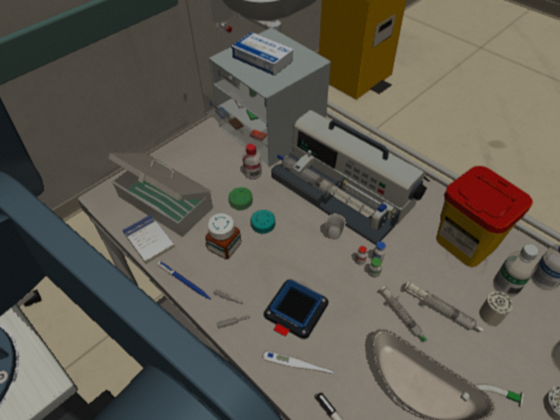

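The white cap on the amber bottle is at top (251,267) and scene (221,227). The green (218,228) and teal (254,228) discs are loose lookalikes lying flat on the table. The holder is at top (338,257), with its red tab at (347,280). Next I'll measure these and take one enlarged crop.

```bash
cat > h.py <<'E'
import numpy as np,cv2
def ray(c,u,v,z):
    R=np.array(c["R"]);t=np.array(c["t"]);o=-R.T@t
    d=R.T@np.array([(u-c["cx"])/c["fx"],(v-c["cy"])/c["fy"],1]); return o+d*(z-o[2])/d[2]
def cloud(c):
    v,u=np.mgrid[0:420,0:560];Z=c["depth"]
    P=np.stack([(u-c["cx"])/c["fx"]*Z,(v-c["cy"])/c["fy"]*Z,Z],-1)
    return (P-np.array(c["t"]))@np.array(c["R"])
E
python3 - <<'E'
import pickle,cv2,numpy as np
from h import *
d=pickle.load(open("c0.pkl","rb"));c=d["top"];np.set_printoptions(precision=4,suppress=True)
print(c["fx"],-np.array(c["R"]).T@c["t"]); print(c["R"])
for n,u,v,z in [("cap",251,267,.081),("green",218,228,.02),("teal",254,228,.02),("holder",338,257,.025),("tab",347,280,.008),("antis",194,196,.088),("cups",300,185,.044),("vr",337,185,.044),("vb",343,174,.05),("vg",351,186,.039),("box",165,285,.05)]: print(n,ray(c,u,v,z))
P=cloud(c)
for n,(u,v) in dict(cap=(251,267),holder=(338,257),box=(165,280),cab=(150,150)).items(): print(n,P[v,u])
hsv=cv2.cvtColor(c["pixels"],cv2.COLOR_RGB2HSV)
for n,(x,y),s in [("cap",(251,267),35),("holder",(338,257),40)]:
    pass
a=cv2.resize(c["pixels"][205:305,190:390][:,:,::-1],(800,400),interpolation=cv2.INTER_CUBIC)
b=cv2.resize(d["scene"]["pixels"][180:280,180:380][:,:,::-1],(400,200),interpolation=cv2.INTER_CUBIC)
o=np.zeros((600,800,3),np.uint8);o[:400]=a;o[400:,:400]=b
cv2.imwrite("pics/crop0.png",o)
E
```

```text
383.75037280828 [ 0.4436 -0.1834  0.9164]
[[-0.129  -0.9916  0.0013]
 [-0.9701  0.1259 -0.2076]
 [ 0.2057 -0.028  -0.9782]]
cap [ 0.5165 -0.1302  0.081 ]
green [ 0.6234 -0.0591  0.02  ]
teal [ 0.6124 -0.1438  0.02  ]
holder [ 0.5183 -0.3297  0.025 ]
tab [ 0.4639 -0.3447  0.008 ]
antis [ 0.6889 -0.0224  0.088 ]
cups [ 0.6965 -0.2646  0.044 ]
vr [ 0.6852 -0.3514  0.044 ]
vb [ 0.7085 -0.3687  0.05  ]
vg [ 0.6799 -0.385   0.039 ]
box [0.5043 0.0658 0.05  ]
cap [ 0.5166 -0.1301  0.0796]
holder [ 0.5196 -0.3321  0.0101]
box [0.512  0.0536 0.09  ]
cab [0.7599 0.0338 0.2022]
```

View pics/crop0.png

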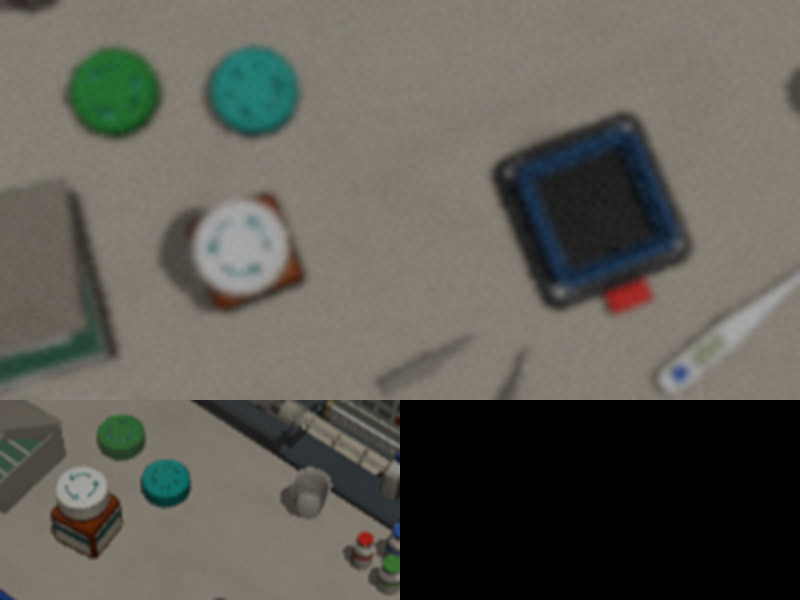

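White cap confirmed: the crop at (240,246) shows it sitting on the square amber bottle with arrows on top. Bottle and holder both have a heading of about 15° (mod 90). I'll move above the holder first and look with the wrist camera.

Request:
servo_tool:
  motion:
    - [[20, -4.8, 0, 0, -1], [20, -4.8, 0, 0, -1], [20, -4.8, 0, 0, -1], [20, -4.8, 0, 0, -1], [20, -4.8, 0, -4, -1]]

```text
time_s: 0.6
eef_pos: [0.3642, -0.4298, 0.2559]
eef_rot: [-0.001, 0.979, 0.202, 0.001]
wrist_force: [-0.6, -0.6, -0.9]
opening: 0.999
grasp_force: 0.0
```

Request:
servo_tool:
  motion:
    - [[16, -4.6, 0, 0, -1], [16, -4.6, 0, 0, -1], [16, -4.6, 0, 0, -1], [16, -4.6, 0, 0, -1], [16, -4.6, 0, 0, -1]]

```text
time_s: 1.1
eef_pos: [0.4911, -0.3267, 0.2558]
eef_rot: [-0.0, 0.98, 0.201, -0.0]
wrist_force: [0.4, -0.9, 0.2]
opening: 0.998
grasp_force: 0.0
```

```bash
cat >> h.py <<'E'
from scipy.spatial.transform import Rotation as Ro
def wrist(ctrl):
    o=ctrl.get_obs();c=ctrl.camera("wrist")
    q=o["eef_rot"];T=np.eye(4);T[:3,:3]=Ro.from_quat([q[1],q[2],q[3],q[0]]).as_matrix();T[:3,3]=o["eef_pos"]
    M=T@np.array(c["hand_eye"]);c["R"]=M[:3,:3].T;c["t"]=-M[:3,:3].T@M[:3,3];return o,c
E
python3 - <<'E'
import pickle
from bench import ctrl
from h import *
np.set_printoptions(precision=4,suppress=True)
o,c=wrist(ctrl);pickle.dump((o,c),open("w1.pkl","wb"));cv2.imwrite("pics/w1.png",c["pixels"][:,:,::-1])
print(o["time_s"],o["eef_pos"],o["eef_rot"],o["q"],ctrl.tip_reach,np.array(c["hand_eye"]),c["fx"])
E
```

```text
1.1 [ 0.4911 -0.3267  0.2558] [-0.0004  0.9796  0.2009 -0.0001] [-0.7882  0.2145  1.5684  0.0002  1.3596  0.378 ] 0.025 [[ 0.0001 -0.9545 -0.2982  0.0751]
 [ 1.      0.0005 -0.0015  0.0005]
 [ 0.0016 -0.2982  0.9545 -0.1173]
 [ 0.      0.      0.      1.    ]] 304.7649946082839
```

View pics/w1.png

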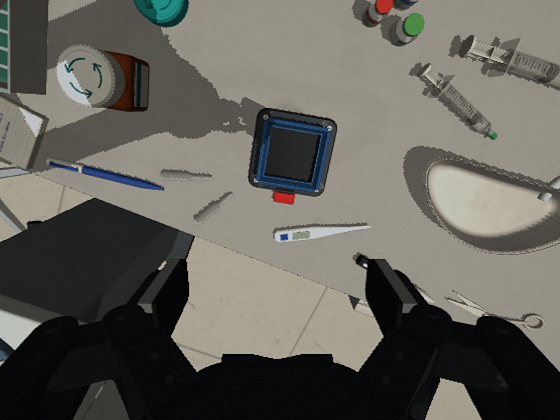

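The wrist view shows the holder at (293,152), rotated a few degrees clockwise in the image, with its tab at (285,197). The bottle is at (95,78), its flat side facing right. Now measuring both.

```bash
cat >> h.py <<'E'
def holder(c,u0,v0,r):
    h=cv2.cvtColor(c["pixels"],cv2.COLOR_RGB2HSV);m=cv2.inRange(h,(98,110,40),(125,255,255))
    k=np.zeros_like(m);cv2.circle(k,(u0,v0),r,255,-1);m&=k
    n,v=np.nonzero(m)[::-1]
    P=np.array([ray(c,a,b,.025)[:2] for a,b in zip(n,v)])
    H=cloud(c)[v,n,2]; P=P[(H>.017)&(H<.04)] if (H>0).mean()>.5 else P
    (ctr,wh,ang)=cv2.minAreaRect((P*1000).astype(np.float32));return np.array(ctr),wh,ang,len(P)
def captop(c,u0,v0,r,z):
    h=cv2.cvtColor(c["pixels"],cv2.COLOR_RGB2HSV);H=cloud(c)[...,2]
    m=(np.abs(H-z)<.006).astype(np.uint8)*255
    k=np.zeros_like(m);cv2.circle(k,(u0,v0),r,255,-1);m&=k
    cs=max(cv2.findContours(m,0,1)[0],key=cv2.contourArea)[:,0]
    P=np.array([ray(c,a,b,z)[:2] for a,b in cs]);return np.array(cv2.minEnclosingCircle((P*1000).astype(np.float32))[0]),cv2.fitEllipse((P*1000).astype(np.float32))
E
python3 - <<'E'
import pickle
from h import *
np.set_printoptions(precision=4,suppress=True)
d=pickle.load(open("c0.pkl","rb"));o,w=pickle.load(open("w1.pkl","rb"))
print(holder(w,293,152,60));print(holder(d["top"],338,257,32))
print(captop(w,88,78,50,.081));print(captop(d["top"],251,267,30,.081))
# bottle: points in height band, amber/label
for n,c,u,v in [("top",d["top"],255,270),("w",w,105,78)]:
    P=cloud(c);m=(P[...,2]>.012)&(P[...,2]<.054)
    k=np.zeros(m.shape,np.uint8);cv2.circle(k,(u,v),45 if n=="top" else 60,1,-1)
    h=cv2.cvtColor(c["pixels"],cv2.COLOR_RGB2HSV);a=((h[...,0]<14)&(h[...,1]>130)&(h[...,2]>40))
    Q=P[m&a&(k>0)];
    print(n,len(Q),cv2.minAreaRect((Q[:,:2]*1000).astype(np.float32)))
P=cloud(d["top"]);m=(P[...,2]>.05)&(P[...,1]>-.12)&(P[...,0]>.4)&(P[...,0]<.6);print("box",P[m][:,:].min(0),np.percentile(P[m][:,1],1))
E
```

```text
(array([ 519.7087, -332.929 ]), (75.08496856689453, 74.95653533935547), 13.67536449432373, 1688)
(array([ 520.135 , -332.4232]), (74.98240661621094, 74.81243896484375), 13.585541725158691, 372)
(array([ 519.0656, -130.563 ]), ((518.8317260742188, -130.345458984375), (51.256900787353516, 52.631011962890625), 12.239727020263672))
(array([ 518.3671, -128.1894]), ((518.3771362304688, -128.16207885742188), (49.45984649658203, 50.1470832824707), 118.17996215820312))
top 38 ((509.3060607910156, -138.98379516601562), (37.18994140625, 65.30062103271484), 54.480430603027344)
w 593 ((523.2476806640625, -142.8134307861328), (53.268836975097656, 25.64118003845215), 18.970844268798828)
box [ 0.4374 -0.1199  0.0501] -0.11613457331048245
```

Request:
servo_tool:
  motion:
    - [[10.3, -17, 0, 0, -1], [10.3, -17, 0, 0, -1], [10.3, -17, 0, 0, -1], [10.3, -17, 2, 0, -1], [10.3, -17, 3, 4, -1]]

```text
time_s: 1.65
eef_pos: [0.5173, -0.1287, 0.2254]
eef_rot: [-0.001, 0.986, 0.166, -0.0]
wrist_force: [0.4, -0.3, -0.1]
opening: 1.003
grasp_force: 0.0
```

Request:
servo_tool:
  motion:
    - [[0, 0, 0, 0, -1], [0, 0, 0, 0, -1]]

```text
time_s: 1.85
eef_pos: [0.5179, -0.1336, 0.2265]
eef_rot: [0.0, 0.986, 0.165, -0.0]
wrist_force: [1.1, -0.3, -0.2]
opening: 0.998
grasp_force: 0.0
```

Run:
```python
import pickle
from bench import ctrl
from h import *
np.set_printoptions(precision=4,suppress=True)
o,c=wrist(ctrl);pickle.dump((o,c),open("w2.pkl","wb"));cv2.imwrite("pics/w2.png",c["pixels"][:,:,::-1])
q=o["eef_rot"];print(o["time_s"],o["eef_pos"],o["q"],"head",np.degrees(2*np.arctan2(q[2],q[1])))
u,v=[int(x) for x in (np.array(c["R"])@[.5188,-.13,.081]+c["t"])[:2]/(np.array(c["R"])@[.5188,-.13,.081]+c["t"])[2]*c["fx"]+[c["cx"],c["cy"]]];print(u,v)
print(captop(c,u,v,110,.081))
P=cloud(c);h=cv2.cvtColor(c["pixels"],cv2.COLOR_RGB2HSV);a=((h[...,0]<14)&(h[...,1]>130)&(h[...,2]>40))
m=(P[...,2]>.046)&(P[...,2]<.058)&(np.hypot(P[...,0]-.519,P[...,1]+.13)<.06)
Q=P[m];print(len(Q),(m&a).sum(),cv2.minAreaRect((Q[:,:2]*1000).astype(np.float32)))
```

```text
1.85 [ 0.5179 -0.1336  0.2265] [-0.4742  0.1205  1.7381 -0.0007  1.283   0.766 ] head 18.95121609337598
273 194
(array([ 519.2666, -128.1298]), ((519.2024536132812, -127.98148345947266), (50.745670318603516, 51.20536422729492), 106.53844451904297))
426 392 ((519.5020141601562, -127.64323425292969), (51.45124435424805, 52.91925048828125), 13.295391082763672)
```

View pics/w2.png

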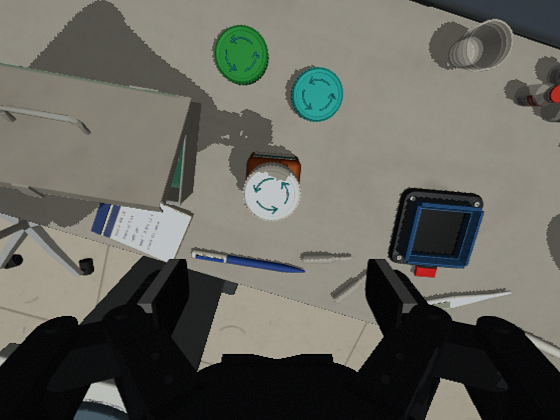

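The cap is centred at (272,193). The amber back edge has about the same tilt as the holder, so the bottle heading is about 13.5°. The box edge near (185,150) clears the left finger. Descending to just above the cap.

Request:
servo_tool:
  motion:
    - [[0.3, -0.5, 3, 5.5, -1], [0.3, -0.5, 6, 5.5, -1], [0.3, -0.5, 9, 5.5, -1], [0.3, -0.5, 10.6, 5.5, -1], [0.3, -0.5, 10.6, 5.5, -1]]

```text
time_s: 2.4
eef_pos: [0.5179, -0.1274, 0.1184]
eef_rot: [-0.001, 0.993, 0.116, -0.002]
wrist_force: [-0.8, -0.0, -0.3]
opening: 1.003
grasp_force: 0.0
```

Request:
servo_tool:
  motion:
    - [[0, 0, 0, 0, -1], [0, 0, 0, 0, -1]]

```text
time_s: 2.6
eef_pos: [0.5206, -0.1276, 0.122]
eef_rot: [0.001, 0.993, 0.117, 0.001]
wrist_force: [0.3, -0.3, 0.1]
opening: 1.002
grasp_force: 0.0
```

Run:
```python
import pickle
from bench import ctrl
from h import *
np.set_printoptions(precision=4,suppress=True)
o,c=wrist(ctrl);cv2.imwrite("pics/w3.png",c["pixels"][:,:,::-1])
q=o["eef_rot"];print(o["time_s"],o["eef_pos"],"head",np.degrees(2*np.arctan2(q[2],q[1])))
X=np.array(c["R"])@[.5192,-.1282,.081]+c["t"];u,v=int(X[0]/X[2]*c["fx"]+c["cx"]),int(X[1]/X[2]*c["fy"]+c["cy"]);print(u,v)
print(captop(c,u,v,170,.081))
```

```text
2.6 [ 0.5206 -0.1276  0.122 ] head 13.413566958664514
276 250
(array([ 520.3839, -128.0005]), ((520.2059936523438, -127.98483276367188), (50.77172088623047, 51.71335220336914), 100.14131164550781))
```

View pics/w3.png

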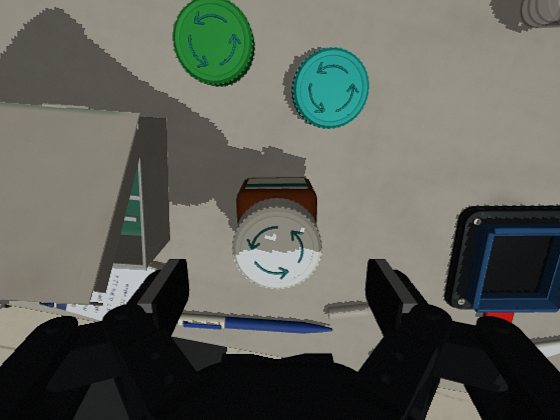

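Run:
```python
import pickle
from bench import ctrl
from h import *
np.set_printoptions(precision=3,suppress=True)
d=pickle.load(open("c0.pkl","rb"));w=pickle.load(open("w2.pkl","rb"))[1]
a=np.radians(13.4);x=np.array([np.cos(a),np.sin(a)]);y=np.array([np.sin(a),-np.cos(a)])
for c in (d["top"],w,d["scene"]):
    P=cloud(c).reshape(-1,3);D=P[:,:2]-[.5204,-.128];X=D@x;Y=D@y
    for lo,hi in((.01,.03),(.03,.06),(.06,.11)):
        m=(P[:,2]>lo)&(P[:,2]<hi)&(abs(X)<.04)&(Y<-.035)&(Y>-.15);print(lo,m.sum(),np.sort(Y[m])[-6:])
```

```text
0.01 67 [-0.086 -0.086 -0.086 -0.086 -0.086 -0.086]
0.03 114 [-0.086 -0.086 -0.086 -0.086 -0.086 -0.086]
0.06 468 [-0.083 -0.083 -0.083 -0.082 -0.082 -0.082]
0.01 351 [-0.085 -0.085 -0.085 -0.085 -0.085 -0.085]
0.03 634 [-0.085 -0.085 -0.085 -0.085 -0.085 -0.085]
0.06 4351 [-0.082 -0.082 -0.082 -0.082 -0.082 -0.082]
0.01 262 [-0.085 -0.085 -0.085 -0.084 -0.084 -0.083]
0.03 342 [-0.084 -0.084 -0.084 -0.083 -0.083 -0.083]
0.06 316 [-0.082 -0.082 -0.081 -0.081 -0.081 -0.081]
```

The box is 25 mm clear of the finger. Descending to z = 0.052 and gripping.

Request:
servo_tool:
  motion:
    - [[0, 0.1, 3, 0, -1], [0, 0.1, 6, 0, -1], [0, 0.1, 7, 0, -1], [0, 0.1, 7, 0, -1], [0, 0.1, 7, 0, -1]]

```text
time_s: 3.15
eef_pos: [0.5207, -0.1277, 0.0516]
eef_rot: [0.0, 0.993, 0.117, 0.001]
wrist_force: [-0.3, 0.3, 0.6]
opening: 1.001
grasp_force: 0.0
```

Request:
servo_tool:
  motion:
    - [[0, 0, 0, 0, 1], [0, 0, 0, 0, 1], [0, 0, 0, 0, 1], [0, 0, 0, 0, 1], [0, 0, 0, 0, 1]]

```text
time_s: 3.65
eef_pos: [0.5208, -0.1277, 0.0518]
eef_rot: [0.001, 0.993, 0.117, 0.001]
wrist_force: [-0.8, 0.7, 5.1]
opening: 0.617
grasp_force: 64.7
```

Request:
servo_tool:
  motion:
    - [[0, 0, 0, 0, 1], [0, 0, 0, 0, 1], [0, 0, 0, 0, 1]]

```text
time_s: 3.95
eef_pos: [0.5208, -0.1277, 0.0518]
eef_rot: [0.001, 0.993, 0.117, 0.001]
wrist_force: [-0.7, -0.9, 5.8]
opening: 0.62
grasp_force: 64.7
```

Request:
servo_tool:
  motion:
    - [[0, 0, -2, 0, 1], [0, 0, -4, 0, 1], [0, 0, -6, 0, 1], [-0.5, 2, -6, 0, 1], [-1.2, 5, -6, 0, 1]]

```text
time_s: 4.45
eef_pos: [0.5199, -0.1779, 0.1112]
eef_rot: [0.0, 0.993, 0.118, 0.0]
wrist_force: [0.7, -1.0, -3.1]
opening: 0.619
grasp_force: 64.4
```

Request:
servo_tool:
  motion:
    - [[-0.9, 3.5, 0, 0, 1], [-1.8, 7.5, 0, 0, 1], [-2.7, 11, 0, 0, 1], [-3.3, 13.5, 0, 0, 1], [-3.6, 14.9, 0, 0, 1]]

```text
time_s: 4.95
eef_pos: [0.5189, -0.3342, 0.1103]
eef_rot: [0.0, 0.993, 0.116, -0.0]
wrist_force: [-0.2, -0.7, -3.8]
opening: 0.621
grasp_force: 64.4
```

Request:
servo_tool:
  motion:
    - [[0, 0, 0, 0, 1], [0, 0, 0, 0, 1], [0, 0, 0, 0, 1]]

```text
time_s: 5.25
eef_pos: [0.5193, -0.3302, 0.1099]
eef_rot: [-0.001, 0.993, 0.118, -0.0]
wrist_force: [0.4, -1.0, -3.6]
opening: 0.619
grasp_force: 64.4
```

Run:
```python
import pickle
from bench import ctrl
from h import *
np.set_printoptions(precision=4,suppress=True)
o,c=wrist(ctrl);t=ctrl.camera("top")
pickle.dump((o,c,t),open("w4.pkl","wb"))
q=o["eef_rot"];print(o["time_s"],o["eef_pos"],"head",np.degrees(2*np.arctan2(q[2],q[1])),o["wrist_force"],o["torque"],o["grasp_force"])
cv2.imwrite("pics/w4.png",np.hstack([cv2.resize(c["pixels"],(440,330)),cv2.resize(t["pixels"][205:305,290:390],(330,330),interpolation=2)])[:,:,::-1])
for z in (.139,.141,.143):
  X=np.array(c["R"])@[.52,-.333,z]+c["t"];u,v=int(X[0]/X[2]*c["fx"]+c["cx"]),int(X[1]/X[2]*c["fy"]+c["cy"])
  print(z,captop(c,u,v,150,z)[0])
print(cloud(c)[v-5:v+6:5,u-5:u+6:5,2])
```

```text
5.25 [ 0.5193 -0.3302  0.1099] head 13.526911336419213 [ 0.3933 -1.0127 -3.5852] [-0.0176 -0.0177 -0.0034] 64.44979548454285
0.139 [ 521.8323 -330.0553]
0.141 [ 522.8151 -329.8297]
0.143 [ 523.8716 -329.5817]
[[0.1394 0.1381 0.1387]
 [0.1376 0.1393 0.138 ]
 [0.139  0.1375 0.1385]]
```

View pics/w4.png

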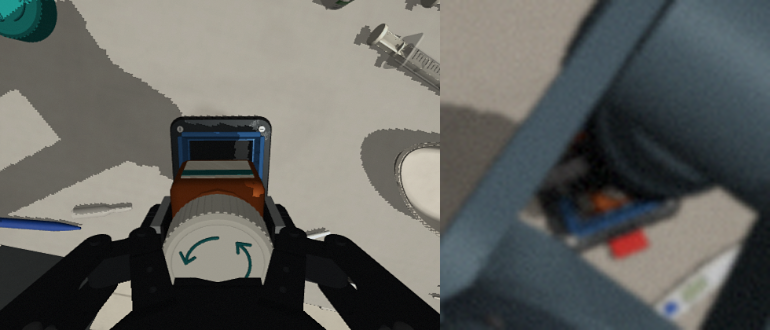

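The wrist view shows the bottle held level over the holder, square with it, with the label and amber body in front of the blue socket. I'll correct about 2.4 mm in y and lower in steps.

Request:
servo_tool:
  motion:
    - [[0, 0.24, 1, 0, 1], [0, 0.24, 2.2, 0, 1], [0, 0.24, 3, 0, 1], [0, 0.24, 3, 0, 1], [0, 0.24, 3, 0, 1]]

```text
time_s: 5.85
eef_pos: [0.5196, -0.3341, 0.0796]
eef_rot: [-0.0, 0.993, 0.117, -0.0]
wrist_force: [1.1, -0.8, -3.4]
opening: 0.622
grasp_force: 64.4
```

Request:
servo_tool:
  motion:
    - [[0, 0, 0.4, 0, 1], [0, 0, 0.8, 0, 1], [0, 0, 1.0, 0, 1], [0, 0, 1.0, 0, 1]]

```text
time_s: 6.25
eef_pos: [0.5197, -0.3341, 0.0699]
eef_rot: [-0.0, 0.993, 0.117, -0.0]
wrist_force: [-0.0, -0.1, -3.9]
opening: 0.615
grasp_force: 64.4
```

Request:
servo_tool:
  motion:
    - [[0.05, -0.15, 0, 0, 1], [0.05, -0.15, 0.2, 0, 1], [0.05, -0.15, 0.5, 0, 1], [0.05, -0.15, 0.8, 0, 1], [0.05, -0.15, 0.8, 0, 1]]

```text
time_s: 6.75
eef_pos: [0.5201, -0.3326, 0.0618]
eef_rot: [-0.0, 0.993, 0.117, 0.0]
wrist_force: [0.7, -0.3, -4.6]
opening: 0.619
grasp_force: 64.5
```

Request:
servo_tool:
  motion:
    - [[0, 0, 0.1, 0, 1], [0, 0, 0.2, 0, 1], [0, 0, 0.25, 0, 1], [0, 0, 0.25, 0, 1]]

```text
time_s: 7.15
eef_pos: [0.5202, -0.3328, 0.0599]
eef_rot: [0.0, 0.993, 0.117, 0.0]
wrist_force: [0.5, -0.3, -3.4]
opening: 0.616
grasp_force: 64.5
```

Request:
servo_tool:
  motion:
    - [[0, 0, 0.1, 0, 1], [0, 0, 0.2, 0, 1], [0, 0, 0.2, 0, 1], [0, 0, 0.2, 0, 1]]

```text
time_s: 7.55
eef_pos: [0.5202, -0.3328, 0.0599]
eef_rot: [0.0, 0.993, 0.117, -0.0]
wrist_force: [-4.8, 5.4, 12.6]
opening: 0.616
grasp_force: 66.3
```

Seated: contact at z = 0.0599 against an expected 0.0598. Releasing, raising and checking.

Request:
servo_tool:
  motion:
    - [[0, 0, 0, 0, -1], [0, 0, 0, 0, -1], [0, 0, 0, 0, -1], [0, 0, 0, 0, -1], [0, 0, 0, 0, -1]]

```text
time_s: 8.05
eef_pos: [0.52, -0.3327, 0.0576]
eef_rot: [-0.0, 0.993, 0.117, -0.0]
wrist_force: [0.3, -0.2, -0.1]
opening: 1.001
grasp_force: 0.0
```

Request:
servo_tool:
  motion:
    - [[0, 0, -2, 0, -1], [0, 0, -5, 0, -1], [0, 0, -7.5, 0, -1], [0, 0, -7.5, 0, -1], [0, 0, -7.5, 0, -1]]

```text
time_s: 8.55
eef_pos: [0.5203, -0.333, 0.1332]
eef_rot: [0.0, 0.993, 0.117, 0.0]
wrist_force: [-1.1, 0.4, 0.0]
opening: 1.0
grasp_force: 0.0
```

Run:
```python
import pickle
from bench import ctrl
from h import *
np.set_printoptions(precision=4,suppress=True)
o,c=wrist(ctrl);t=ctrl.camera("scene")
q=o["eef_rot"];print(o["time_s"],o["eef_pos"],"head",np.degrees(2*np.arctan2(q[2],q[1])),o["wrist_force"])
cv2.imwrite("pics/w5.png",np.hstack([cv2.resize(c["pixels"],(440,330)),cv2.resize(t["pixels"][240:350,240:350],(330,330),interpolation=2)])[:,:,::-1])
X=np.array(c["R"])@[.52,-.333,.089]+c["t"];u,v=int(X[0]/X[2]*c["fx"]+c["cx"]),int(X[1]/X[2]*c["fy"]+c["cy"])
print(u,v,captop(c,u,v,120,.089)); H=cloud(c)[v-20:v+21,u-25:u+26];A=np.c_[H.reshape(-1,3)[:,:2]-[.52,-.333],np.ones(H.size//3)]
print(np.linalg.lstsq(A,H.reshape(-1,3)[:,2],rcond=None)[0])
```

```text
8.55 [ 0.5203 -0.333   0.1332] head 13.45661429509211 [-1.1115  0.4214  0.0078]
275 245 (array([ 519.8965, -333.3053]), ((519.8417358398438, -333.2269592285156), (50.80624771118164, 51.663177490234375), 100.75518798828125))
[0.4738 0.1101 0.0888]
```

View pics/w5.png

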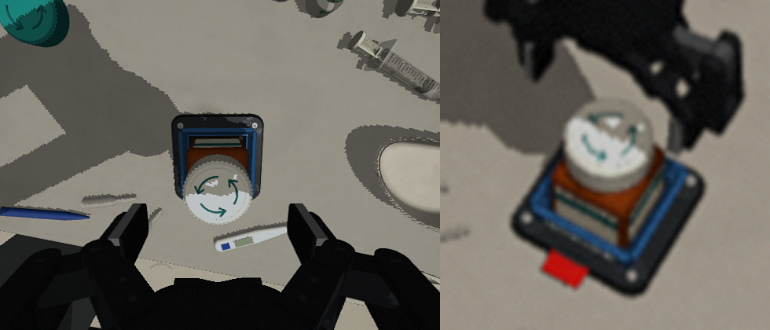

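The bottle is upright in the socket, cap top at z = 0.0888 (expected 0.089), centred on the holder, cap at wrist pixel (219,190). Now I'll grip the cap with the fingertips above the shoulder.

Request:
servo_tool:
  motion:
    - [[0, 0, 2, 0, -1], [0, 0, 3.5, 0, -1], [0, 0, 3.8, 0, -1], [0, 0, 3.8, 0, -1], [0, 0, 3.8, 0, -1]]

```text
time_s: 9.15
eef_pos: [0.5202, -0.3329, 0.0949]
eef_rot: [0.0, 0.993, 0.117, 0.0]
wrist_force: [0.4, -0.9, 0.7]
opening: 1.001
grasp_force: 0.0
```

Request:
servo_tool:
  motion:
    - [[0, 0, 0, 0, 1], [0, 0, 0, 0, 1], [0, 0, 0, 0, 1], [0, 0, 0, 0, 1], [0, 0, 0, 0, 1]]

```text
time_s: 9.65
eef_pos: [0.5204, -0.3329, 0.0959]
eef_rot: [0.0, 0.993, 0.117, 0.0]
wrist_force: [-0.9, 2.0, 5.7]
opening: 0.592
grasp_force: 61.3
```

Request:
servo_tool:
  motion:
    - [[0, 0, 0, 0, 1], [0, 0, 0, 0, 1]]

```text
time_s: 9.85
eef_pos: [0.5204, -0.333, 0.0959]
eef_rot: [0.0, 0.993, 0.117, 0.0]
wrist_force: [-1.2, 2.0, 4.3]
opening: 0.591
grasp_force: 61.3
```

Request:
servo_tool:
  motion:
    - [[0, 0, 0.2, 0, 1], [0, 0, 0.4, 0, 1], [0, 0, 0.6, 0, 1], [0, 0, 0.65, 0, 1], [0, 0, 0.65, 0, 1]]

```text
time_s: 10.35
eef_pos: [0.5204, -0.333, 0.0902]
eef_rot: [0.0, 0.993, 0.117, 0.0]
wrist_force: [-3.4, 4.2, 12.3]
opening: 0.583
grasp_force: 62.0
```

Pressed about 5.7 mm at 12 N. Now turning anticlockwise while holding it pressed.

Request:
servo_tool:
  motion:
    - [[0, 0, 0.1, -5, 1], [0, 0, 0.1, -12, 1], [0, 0, 0.1, -19, 1], [0, 0, 0.1, -26, 1], [0, 0, 0.1, -32, 1]]

```text
time_s: 10.85
eef_pos: [0.5212, -0.3331, 0.0898]
eef_rot: [0.001, 0.921, 0.389, 0.001]
wrist_force: [-2.0, 4.2, 13.1]
opening: 0.585
grasp_force: 62.1
```

Request:
servo_tool:
  motion:
    - [[0, 0, 0, -7, 1], [0, 0, 0, -14, 1], [0, 0, 0, -21, 1], [0, 0, 0, -28, 1], [0, 0, 0, -28, 1]]

```text
time_s: 11.35
eef_pos: [0.521, -0.3328, 0.0898]
eef_rot: [0.001, 0.8, 0.6, 0.0]
wrist_force: [-2.1, 4.9, 14.2]
opening: 0.588
grasp_force: 62.2
```

Run:
```python
from bench import ctrl
from h import *
np.set_printoptions(precision=4,suppress=True)
o=ctrl.get_obs();t=ctrl.camera("scene")
q=o["eef_rot"];print(o["eef_pos"],"head",np.degrees(2*np.arctan2(q[2],q[1])),o["wrist_force"],o["torque"],o["q"])
o,c=wrist(ctrl)
cv2.imwrite("pics/w6.png",np.hstack([cv2.resize(c["pixels"],(440,330)),cv2.resize(t["pixels"][240:350,240:350],(330,330),interpolation=2)])[:,:,::-1])
```

```text
[ 0.521  -0.3328  0.0898] head 73.66868219476511 [-2.0755  4.8617 14.1683] [0.86   0.4262 0.085 ] [-0.7605  0.4632  1.6077  0.0007  1.0689 -0.4759]
```

View pics/w6.png

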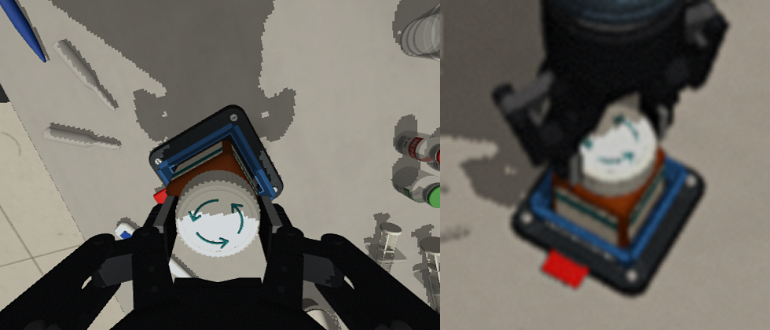

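The cap turned 60° with the gripper: its arrows look the same in the tool view, while the bottle and holder are rotated relative to it. Lifting straight up.

Request:
servo_tool:
  motion:
    - [[0, 0, -0.3, 0, 1], [0, 0, -0.7, 0, 1], [0, 0, -1.1, 0, 1], [0, 0, -1.5, 0, 1], [0, 0, -1.5, 0, 1]]

```text
time_s: 11.95
eef_pos: [0.5201, -0.333, 0.1027]
eef_rot: [0.0, 0.802, 0.598, -0.0]
wrist_force: [0.1, -0.1, 0.1]
opening: 0.59
grasp_force: 62.2
```

Request:
servo_tool:
  motion:
    - [[0, 0, -1, 0, 1], [0, 0, -2.5, 0, 1], [0, 0, -4, 0, 1], [0, 0, -5, 0, 1], [0, 0, -5, 0, 1]]

```text
time_s: 12.45
eef_pos: [0.5212, -0.3338, 0.1552]
eef_rot: [0.002, 0.801, 0.598, 0.0]
wrist_force: [-0.9, -0.7, 0.8]
opening: 0.59
grasp_force: 62.3
```

Request:
servo_tool:
  motion:
    - [[0, 0, 0, 0, 1], [0, 0, 0, 0, 1], [0, 0, 0, 0, 1]]

```text
time_s: 12.75
eef_pos: [0.5196, -0.3324, 0.1514]
eef_rot: [-0.001, 0.802, 0.598, -0.0]
wrist_force: [0.1, -0.4, 0.0]
opening: 0.59
grasp_force: 62.3
```

Run:
```python
from bench import ctrl
from h import *
t=ctrl.camera("scene");o,c=wrist(ctrl);print(o["time_s"],o["eef_pos"],o["grasp_force"],o["wrist_force"])
cv2.imwrite("pics/w7.png",np.hstack([cv2.resize(c["pixels"],(440,330)),cv2.resize(t["pixels"][230:350,235:355],(330,330),interpolation=2)])[:,:,::-1])
```

```text
12.8 [ 0.51969493 -0.33240238  0.1514831 ] 62.289754981175065 [-0.27371172  0.62873328 -0.30689315]
```

View pics/w7.png

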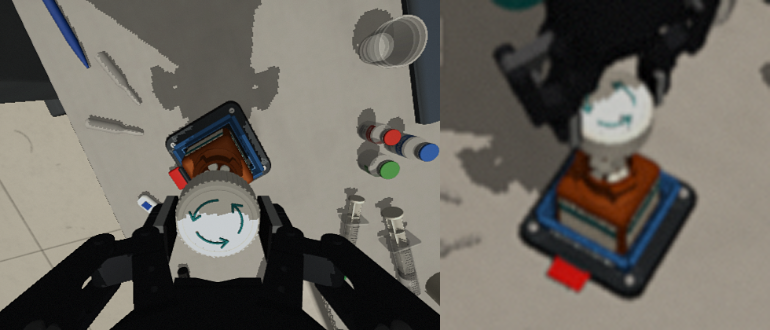

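The cap is off and held level. The open neck shows on the seated bottle, and the cap's edge is about 45 mm above the mouth. Settling, then handing in.

Request:
servo_tool:
  motion:
    - [[0, 0, 0, 0, 1], [0, 0, 0, 0, 1], [0, 0, 0, 0, 1], [0, 0, 0, 0, 1], [0, 0, 0, 0, 1]]

```text
time_s: 13.35
eef_pos: [0.5201, -0.3328, 0.1523]
eef_rot: [0.0, 0.801, 0.598, 0.0]
wrist_force: [-0.5, 0.2, -1.1]
opening: 0.583
grasp_force: 62.3
```

```bash
python3 -c "
from bench import ctrl
print(ctrl.hand_in())"
```

```text
the job is handed in; nothing more can be done
None
```

I handed the job in at about 13 s: the bottle stands open in the socket, and the gripper holds the white cap level about 4.5 cm above its mouth. The hand-in returned no verdict.

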